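# Put the steel parallels back in the slots that fit them

### The job

The two drilled steel parallels belong in the sloping wooden rack, each in the slot that fits its thickness. The thin one was left lolling in the widest slot: move it to the narrowest slot, and put the thick one, which stands on the bench, in the widest. Set each right down on its slot's floor and slide it down the slope until it meets the stop, then let go; leave the tools and things around it where they are.

Things in the scene. Friction and masses are not known exactly. Their poses are not given: they have to be found in the camera images.
- thin_parallel: Ground steel machinist's parallel, a flat bar 100 mm long, 50 mm high and 6 mm thick (about 0.2 kg) with three 18 mm holes through its faces. Origin at its centre; x along its length, y through its thickness, z along its height. Starts in the 14 mm slot, against the stop, leaning about 21 deg over to the slot's +y wall.
- thick_parallel: Ground steel machinist's parallel, a flat bar 100 mm long, 50 mm high and 12 mm thick (about 0.4 kg) with three 18 mm holes through its faces. Origin at its centre; x along its length, y through its thickness, z along its height. Starts loose, standing on its long edge on the bench.
- narrow_seat (a point): Centre of a parallel that is home in the 8 mm slot of the sloping rack. x up the slope (away from the stop), y across the slot, z straight out of its mouth (25 deg from vertical). Slot floor at z = -25 mm, top of the block at z = -1 mm, lower stop at x = -50 mm; upper end open, slot ends at x = +60 mm. Top 3 mm of the walls flare out by 3 mm. The slots are in three 46 mm wide beech blocks, 48 mm apart on a fixed blue stand; their order varies.
- middle_seat (a point): Centre of a parallel that is home in the 10.5 mm slot of the sloping rack. x up the slope (away from the stop), y across the slot, z straight out of its mouth (25 deg from vertical). Slot floor at z = -25 mm, top of the block at z = -1 mm, lower stop at x = -50 mm; upper end open, slot ends at x = +60 mm. Top 3 mm of the walls flare out by 3 mm. This slot fits neither of the two and stays empty.
- wide_seat (a point): Centre of a parallel that is home in the 14 mm slot of the sloping rack. x up the slope (away from the stop), y across the slot, z straight out of its mouth (25 deg from vertical). Slot floor at z = -25 mm, top of the block at z = -1 mm, lower stop at x = -50 mm; upper end open, slot ends at x = +60 mm. Top 3 mm of the walls flare out by 3 mm. The thin parallel starts here.
- rack_stand: The fixed blue steel stand of the rack, 154 mm wide, 128 mm deep, 84 mm high at its far side (the blocks rise to 107 mm, a parallel in them to 128 mm); it slopes 25 deg down towards the robot (its -x). Origin under its centre on the bench; z up.
- pliers: Bystander: red-handled pliers 165 x 54 x 13 mm lying on the bench; origin under the middle.
- feeler_gauge: Bystander: flat steel feeler gauge case 105 x 26 x 14 mm lying on the bench; origin under the middle.
- tape_1: Bystander: roll of black tape, 55 mm across, 19 mm high; origin under the middle.
- eye_nut: Bystander: steel ring collar, 41 mm across, 9 mm high; origin under the middle.
- combination_spanner_0: Bystander: combination spanner 178 x 24 x 7 mm lying on the bench; origin under the middle.

How it is judged (in metres and radians):
At the end, for the whole second after the job is handed in: The thin parallel lies home in the 8 mm slot and the thick one in the 14 mm slot: on the slot's floor (within 3 mm), within 6 mm of the stop, in line with the slot (0.08 rad along it, 0.2 rad of lean), released and at rest (x of thin_parallel in the frame of narrow_seat between -0.005 and 0.006 m and y of thin_parallel in the frame of narrow_seat between -0.005 and 0.005 m and z of thin_parallel in the frame of narrow_seat between -0.003 and 0.003 m and angle between the x axis of thin_parallel and the x axis of narrow_seat, either way round below 0.08 rad and angle between the y axis of thin_parallel and the y axis of narrow_seat, either way round below 0.2 rad and linear speed of each of thin_parallel, thick_parallel below 0.02 m/s and angular speed of each of thin_parallel, thick_parallel below 0.2 rad/s and x of thick_parallel in the frame of wide_seat between -0.005 and 0.006 m and y of thick_parallel in the frame of wide_seat between -0.005 and 0.005 m and z of thick_parallel in the frame of wide_seat between -0.003 and 0.003 m and angle between the x axis of thick_parallel and the x axis of wide_seat, either way round below 0.08 rad and angle between the y axis of thick_parallel and the y axis of wide_seat, either way round below 0.2 rad); the robot touches nothing.
It fails at once if a bystander (pliers, feeler gauge, tape, collar or spanner) was moved by more than 25 mm (distance of any of pliers, feeler_gauge, tape_1, eye_nut, combination_spanner_0 from where it was at the start of the episode above 0.025 m).
It also fails if it takes over 51 s, if anything falls off the work surface, if the arm or the gripper's body presses on something with over 40 N, if the wrist force passes 120 N, or if a joint passes its speed limit or range.

### The arm

A 6-joint arm with a two-finger parallel gripper is mounted at the origin on a cart in front of the work surface, level with it; the furniture and walls round the work are solid. World frame = base frame: x ahead of the robot, y to its left, z up, the work surface at z = 0. Lengths are in mm, angles in rad, forces in N, time in s.
With the tool pointing down it reaches from about 350 to 775 mm from the base axis. Payload 7.3 kg.
Tool frame: the origin (TCP) lies at the very end of the fingers, on their centre line; the grasp point (between the pads) lies 19 mm behind it; z points along the fingers, y is the line along which they close (so a half turn about z gives the same grasp; the last joint's range is limited). The gripper opens to 92 mm and grips with 3 to 60 N. Pads are 19 mm wide; open, the fingers measure 130 mm over their backs; the gripper's body (75 mm by 190 mm) begins 47 mm behind the grasp point.
Start: joints at [-1.332, 0.342, 1.524, -0, 1.275, -0.146], TCP at [197.095, -486.62, 226.741] pointing down, gripper open.
Joint ranges: [-2.53, 2.53], [-0.77, 2.02], [0.04, 2.7], [-1, 4.14], [0.28, 2.66], [-3.11, 3.11]. Speed limits (rad/s): [2.57, 2.57, 3.14, 3.14, 3.14, 3.14].

### API

Orientations are given as [roll, pitch, yaw] about the fixed x, y, z axes, in that order (R = Rz(yaw) Ry(pitch) Rx(roll)).
In Python, from plant import bot gives the robot as it stands.
- The arm moves only by the tool jog_arm, never from a script. Its argument "targets" is a list of rows, each an object with "xyz": the shift along the tool's x, y, z as a fraction of full scale, a list of three; "spin": the turn about the tool's z as a fraction of full scale. In form: [{"xyz": [x, y, z], "spin": spin}, ...]. A call has exactly 10 rows; each row shifts and turns the commanded pose from where the row before left it, along the tool's axes as they then stand; what a row does not reach is not made up. Full scale, the value 1, is 80 mm for a shift and 0.1 rad for a turn. A row lasts 1/8 s, in which the tool goes at most 62.5 mm and 10.7 degrees, less where a joint would pass 70% of its speed; a pose out of reach is approached as far as the arm can. A call with a number of a shift or a turn outside -1 to 1 is refused whole. A call with a gripper value outside its range is refused whole. "gripper" is the opening in per cent of the stroke, from 0 (shut) to 100 (fully open), set as the call begins (left out, the last holds). The fingers move at their own pace and stop on an object; the grip force is fixed at half the most. Time passes only in rows, so rows that do not move let the fingers close, or fill a call up. It gives the time, the measured TCP pose, the force, the opening and the grip force at its end, in the units of the state.
- bot.get_obs(): the state, without advancing time (a new reading comes with each control period).
- bot.capture(name): name is "scene" or "top" or "wrist"; returns the picture (384x512x3 uint8, blue, green, red); there is no depth.
- bot.get_calibration(name): a dict with "vfov" (degrees; the focal length in pixels is half the picture's height over the tangent of half this angle, whatever the lens; pixels are square), "cx", "cy" (the principal point, pixels), "eye" and "rotation" of the camera in the world. Camera axes: x right, y down, z forward; pixel columns grow to the right and rows downward; lengths in mm; the calibration is good to about 2 mm. A picture is of the moment at which its call begins: read the wrist's pose just before it. get_calibration takes no time and is no camera call; for the wrist camera it gives the pose at the moment of the call.
- bot.close_job(): hands the job in; it is judged then, once.
The state is a dict: "time": time; "joint_positions": joint angles; "dq": joint speeds; "tau": joint torques, N m; "tool_pos": TCP position; "tcp_rot": TCP orientation; "contact_force": force on the tool from outside, world axes, zero at the start; "moment": the same for the moment, N m; "grip_width": finger opening in mm; "finger_force": force on a finger pad.
Only numpy, scipy, OpenCV 4.12 (cv2) and the standard library are available. Lean on these libraries where they do the work, as an engineer would, in place of code of your own. Each camera call takes 0.05 s, during which the arm holds its last target. There are 200 camera calls.

## Working session

There is one attempt and no reset: what is moved stays moved. The work goes in short steps, Python scripts to look and compute and a tool call to move; the robot and the scene stay as the last step left them, time stands still between calls to the robot, and variables do not carry over. Pictures are saved under pics/ and viewed, at most 10 in all, crops included, and the job is handed in when it is done.

Besides the shell and the picture viewer there is one more tool, called after "Request:" as name(argument=value, ...) on one line, values as JSON. jog_arm: Moves the arm, as the interface text tells. Shift numbers are shares of 80 mm and turn numbers shares of 0.1 rad, none past 1 either way. Its arguments: {"type":"object","properties":{"targets":{"type":"array","items":{"type":"object","properties":{"xyz":{"type":"array","items":{"type":"number"}},"spin":{"type":"number"}}}},"gripper":{"type":"number"}},"required":["targets"]}

```bash
ls; mkdir -p pics; python3 - <<'E'
from plant import bot
import cv2,numpy as np
for n in("scene","top"):
    cv2.imwrite(f"pics/{n}0.png",bot.capture(n)); c=bot.get_calibration(n); print(n,c)
o=bot.get_obs(); print(o)
E
```

```text
pics
scene {'vfov': 54.76204659116625, 'cx': 248.73456339483727, 'cy': 190.53450247649087, 'eye': array([101.04014549, 413.92665797, 743.72858605]), 'rotation': array([-2.45305988,  0.00951729, -2.30550465])}
top {'vfov': 45.18268353584738, 'cx': 255.93877420268552, 'cy': 183.055449907593, 'eye': array([ 113.61040835,  -24.75553738, 1299.52150501]), 'rotation': array([-2.79721460e+00, -1.99505271e-03, -1.34651242e+00])}
{'time': 0.1, 'joint_positions': array([-1.33202296e+00,  3.42648959e-01,  1.52487895e+00, -3.67391145e-05,
        1.27544632e+00, -1.45953175e-01]), 'dq': array([ 0.00070223, -0.00029952, -0.00458866,  0.00082588,  0.00040499,
        0.000595  ]), 'tau': array([ 1.89518978e-03, -4.32002091e+01, -2.44695479e+01,  7.18635530e-02,
        5.25755086e-02, -4.40555232e-05]), 'tool_pos': array([ 196.98243026, -486.25644458,  226.1314476 ]), 'tcp_rot': array([-3.14022065e+00, -1.66170543e-04,  3.84737149e-01]), 'contact_force': array([-0.04961162,  0.16846305, -0.65995978]), 'moment': array([-0.03300314,  0.04791857, -0.08164564]), 'finger_force': 0.0, 'grip_width': 91.59695189528692}
```

View pics/scene0.png

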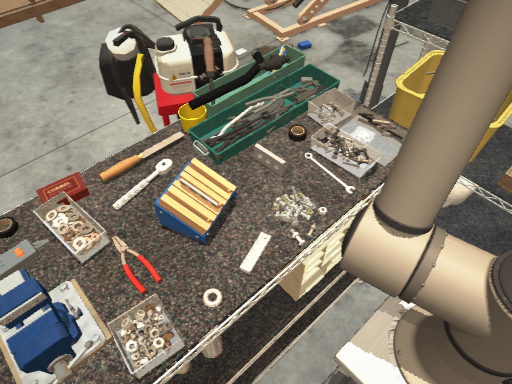

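View pics/top0.png

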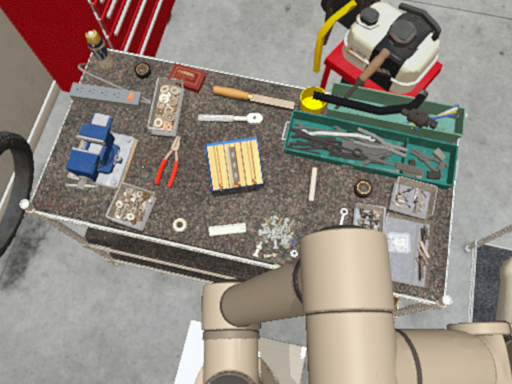

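Both views show the rack (scene 197,200; top 235,165), thin bar in its central slot, and the thick bar standing (scene 270,158; top 313,183). Next I get rough positions.

```bash
cat > h.py <<'E'
from plant import bot
import cv2,numpy as np
from scipy.spatial.transform import Rotation as Ro
def cal(n):
    c=bot.get_calibration(n); f=192/np.tan(np.radians(c['vfov'])/2)
    return Ro.from_euler('xyz',c['rotation']).as_matrix(),np.array(c['eye']),f,c['cx'],c['cy']
def ray(C,p):
    R,e,f,cx,cy=C; d=R@np.array([(p[0]-cx)/f,(p[1]-cy)/f,1]); return e,d/np.linalg.norm(d)
def onz(C,p,z):
    e,d=ray(C,p); return e+d*(z-e[2])/d[2]
def tri(C1,p1,C2,p2):
    e1,d1=ray(C1,p1);e2,d2=ray(C2,p2)
    s=np.linalg.lstsq(np.c_[d1,-d2],e2-e1,rcond=None)[0]
    a,b=e1+s[0]*d1,e2+s[1]*d2; return (a+b)/2,np.linalg.norm(a-b)
def proj(C,P):
    R,e,f,cx,cy=C; q=R.T@(np.array(P)-e); return np.array([q[0]/q[2]*f+cx,q[1]/q[2]*f+cy])
E
python3 - <<'E'
from h import *
T,S,W=cal('top'),cal('scene'),cal('wrist')
np.set_printoptions(precision=1,suppress=True)
print('rack',onz(T,(235,165),90),onz(S,(198,195),90))
for p in((315,168),(312,199)): print('thick top',onz(T,p,50))
for p in((255,146),(285,162)): print('thick scene',onz(S,p,50))
print('wrist eye',W[1],W[0]@[0,0,1],W[0]@[1,0,0],W[2])
a=cv2.imread('pics/scene0.png')[150:250,145:300]; cv2.imwrite('pics/c1.png',cv2.resize(a,None,fx=5,fy=5,interpolation=cv2.INTER_CUBIC))
E
```

```text
rack [576.7 139.1  90. ] [572.4 151.4  90. ]
thick top [634.9 -84.8  50. ]
thick top [539.7 -93.5  50. ]
thick scene [632.7 -80.2  50. ]
thick scene [536.6 -96.9  50. ]
wrist eye [ 261.7 -460.   384.3] [-0.2 -0.1 -1. ] [ 0.4 -0.9 -0. ] 328.59179227490426
```

View pics/c1.png

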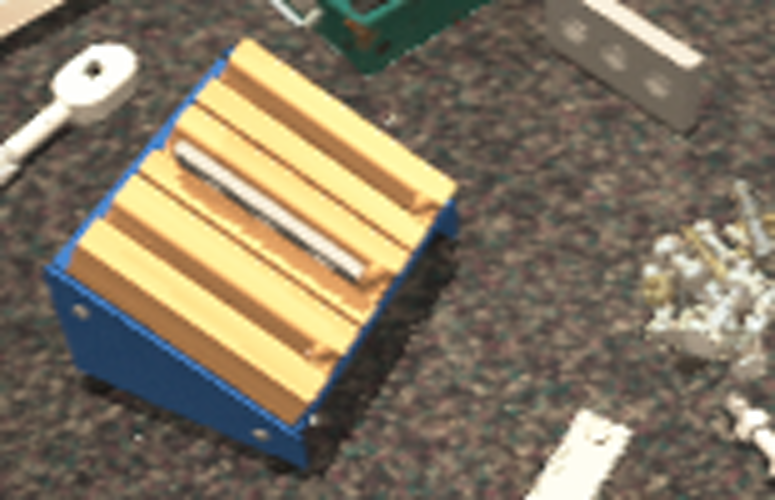

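The thin bar sits in the middle block, leaning, against the stop at bottom right (crop 375,275). The thick bar stands at top right. I'll move the wrist camera over the rack to find the narrow slot.

Request:
jog_arm(targets=[{"xyz": [0.5,-0.43,-0.03],"spin": 0},{"xyz": [0.5,-0.43,-0.03],"spin": 0},{"xyz": [0.5,-0.43,-0.03],"spin": 0},{"xyz": [0.5,-0.43,-0.03],"spin": 0},{"xyz": [0.5,-0.43,-0.03],"spin": 0},{"xyz": [0.5,-0.43,-0.03],"spin": 0},{"xyz": [0.5,-0.43,-0.03],"spin": 0},{"xyz": [0.5,-0.43,-0.03],"spin": 0},{"xyz": [0.5,-0.43,-0.03],"spin": 0},{"xyz": [0.5,-0.43,-0.03],"spin": 0}])

```text
time: 1.35
tool_pos: [439.1, -15.9, 250.6]
tcp_rot: [3.141, 0.0, 0.385]
contact_force: [0.6, -0.7, 0.1]
grip_width: 91.6
finger_force: 0.0
```

Request:
jog_arm(targets=[{"xyz": [0.56,-0.5,0],"spin": 0},{"xyz": [0.56,-0.5,0],"spin": 0},{"xyz": [0.56,-0.5,0],"spin": 0},{"xyz": [0,0,0],"spin": 0.95},{"xyz": [0,0,0],"spin": 0.95},{"xyz": [0,0,0],"spin": 0.95},{"xyz": [0,0,0],"spin": 0},{"xyz": [0,0,0],"spin": 0},{"xyz": [0,0,0],"spin": 0},{"xyz": [0,0,0],"spin": 0}])

```text
time: 2.6
tool_pos: [518.2, 144.0, 250.7]
tcp_rot: [3.141, -0.0, 0.1]
contact_force: [-0.2, -0.5, 0.1]
grip_width: 91.8
finger_force: 0.0
```

```bash
python3 - <<'E'
from h import *
import pickle
C=cal('wrist'); im=bot.capture('wrist'); cv2.imwrite('pics/w1.png',im); pickle.dump(C,open('w1.pkl','wb'))
cv2.imwrite('pics/w1b.png',cv2.resize(im,None,fx=1.5,fy=1.5,interpolation=cv2.INTER_CUBIC))
print(C[1],bot.get_obs()['tool_pos'],bot.get_obs()['tcp_rot'])
E
```

```text
[587.70415167 151.04457005 408.90302019] [518.23991498 144.02221506 250.69997321] [ 3.14149697e+00 -1.79734584e-05  1.00163436e-01]
```

View pics/w1b.png

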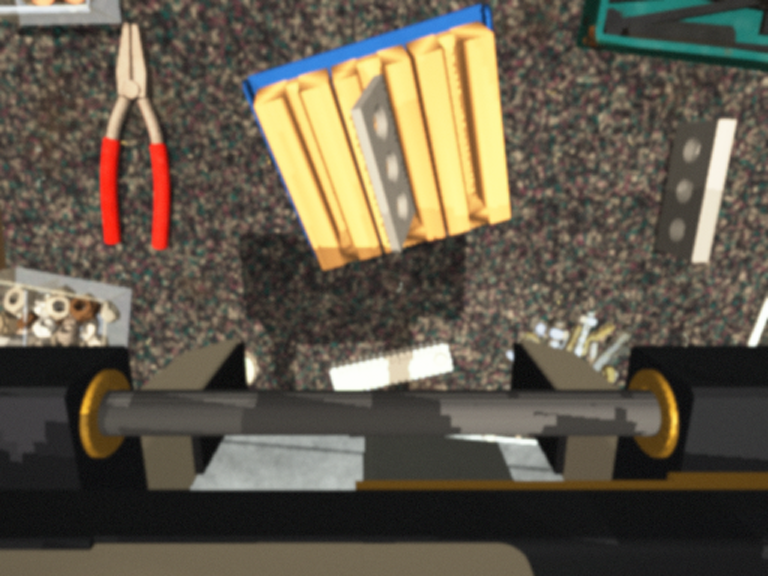

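The wrist view shows the thin bar in the middle block leaning left (+y), its bright top edge from (365,110) to (395,245). The rack is yawed relative to the tool, and the thick bar is at right (700,190). I'll measure the block corners and rectify the top face.

```bash
python3 - <<'E'
from h import *
import pickle
np.set_printoptions(precision=1,suppress=True)
C=pickle.load(open('w1.pkl','rb')); im=cv2.imread('pics/w1.png')
hsv=cv2.cvtColor(im,cv2.COLOR_BGR2HSV)
m=cv2.inRange(hsv,(10,70,90),(30,255,255)); m[:, :150]=0; m[:,360:]=0; m[200:]=0
m=cv2.morphologyEx(m,cv2.MORPH_CLOSE,np.ones((15,15)))
c=max(cv2.findContours(m,0,2)[0],key=cv2.contourArea)
h=cv2.convexHull(c); q=cv2.approxPolyDP(h,6,True)[:,0]; print(q)
s=q.sum(1);d=q[:,0]-q[:,1]
for p in q: print(p,onz(C,p,107),onz(C,p,55))
# thick bar: bright top edge
t=cv2.inRange(hsv,(0,0,150),(180,90,255)); t[:,:440]=0;t[:70]=0;t[185:]=0
c=max(cv2.findContours(t,0,2)[0],key=cv2.contourArea); r=cv2.minAreaRect(c); b=cv2.boxPoints(r)
B=np.array([onz(C,p,50) for p in b]); print('thick',B,B.mean(0),[np.linalg.norm(B[i]-B[i-1]) for i in range(4)])
E
```

```text
[[359   0]
 [357 156]
 [345 178]
 [215 180]
 [171 147]
 [151 119]
 [152  71]
 [183  14]
 [213   0]]
[359   0] [679.1  71.9 107. ] [694.8  58.3  55. ]
[357 156] [552.  50. 107.] [545.9  32.6  55. ]
[345 178] [530.4  57.4 107. ] [520.5  41.3  55. ]
[215 180] [516.2 178.9 107. ] [503.9 183.6  55. ]
[171 147] [543.1 221.1 107. ] [535.4 233.2  55. ]
[151 119] [566.4 239.9 107. ] [562.7 255.2  55. ]
[152  71] [607.1 239.8 107. ] [610.4 255.1  55. ]
[183  14] [654.2 215.2 107. ] [665.7 226.2  55. ]
[213   0] [667.  191.2 107. ] [680.7 198.1  55. ]
thick [[ 536.3  -86.3   50. ]
 [ 638.9  -79.2   50. ]
 [ 637.8  -93.6   50. ]
 [ 534.8 -101.9   50. ]] [586.9 -90.3  50. ] [np.float64(15.627824186887647), np.float64(102.91279411751293), np.float64(14.442456493533701), np.float64(103.31759785016487)]
```

```bash
python3 - <<'E'
from h import *
import pickle
np.set_printoptions(precision=1,suppress=True)
C=pickle.load(open('w1.pkl','rb')); im=cv2.imread('pics/w1.png')
hsv=cv2.cvtColor(im,cv2.COLOR_BGR2HSV)
m=cv2.inRange(hsv,(10,110,170),(28,255,255)); m[:, :150]=0; m[:,360:]=0; m[200:]=0
m=cv2.morphologyEx(m,cv2.MORPH_OPEN,np.ones((3,3)));m=cv2.morphologyEx(m,cv2.MORPH_CLOSE,np.ones((13,13)))
c=max(cv2.findContours(m,0,2)[0],key=cv2.contourArea)
h=cv2.convexHull(c); q=cv2.approxPolyDP(h,8,True)[:,0]; print(q.tolist())
UL,UR=onz(C,(171,67),107),onz(C,(327,17),107); 
u=UR-UL; print(UL,UR,np.linalg.norm(u)); yaw=np.arctan2(u[0],-u[1]) ; print('yaw from far edge',yaw)
ex=np.array([np.cos(yaw),np.sin(yaw),0]); 
sl=ex*np.cos(np.radians(25))+np.array([0,0,np.sin(np.radians(25))]); ey=np.array([-np.sin(yaw),np.cos(yaw),0]); n=np.cross(sl,ey)
M=(UL+UR)/2
for p in ((171,67),(327,17),(340,144),(215,180)):
    e,d=ray(C,p); P=e+d*(n@(M-e))/(n@d); print(p,P,'slope',(P-M)@sl,'lat',(P-M)@ey)
# rectify the block-top plane: 4 px/mm, rows = slope down from far edge, cols = lateral right
src=[];dst=[]
for a in(0,-120):
    for l in(75,-75):
        src.append(proj(C,M+a*sl+l*ey)); dst.append(((75-l)*4+20,-a*4+20))
H=cv2.getPerspectiveTransform(np.float32(src),np.float32(dst))
cv2.imwrite('pics/r1.png',cv2.warpPerspective(im,H,(640,520),flags=cv2.INTER_CUBIC))
E
```

```text
[[328, 21], [340, 144], [215, 178], [172, 61], [309, 17]]
[612.  223.6 107. ] [664.   96.1 107. ] 137.71715834810695
yaw from far edge 0.3872013119999972
(171, 67) [612.  223.6 107. ] slope 6.118536300655122e-14 lat 68.85857917405349
(327, 17) [664.   96.1 107. ] slope 4.932763811962667e-14 lat -68.85857917405349
(340, 144) [556.6  52.6  53. ] slope -127.82134184578341 lat -68.61239213584224
(215, 180) [503.5 183.8  53.2] slope -127.38506831652406 lat 72.97901323410555
```

View pics/r1.png

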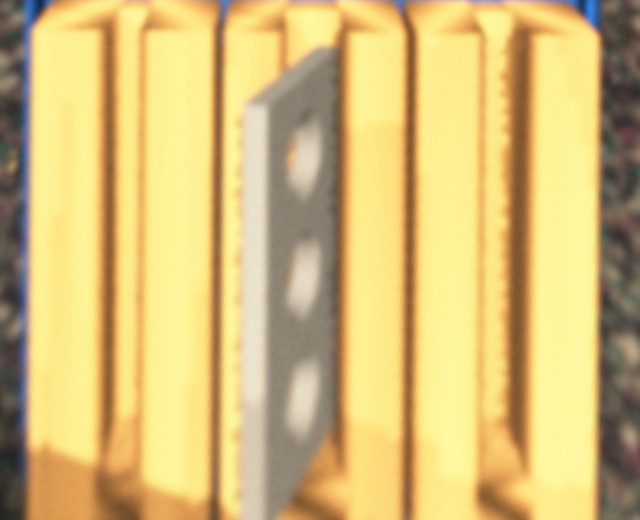

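In the rectified top face (4 px/mm), the left slot is about 45 px wide, at x≈98–143. The right slot is about 55 px wide, at x≈478–533. So the narrow slot is the left (+y) block and the thin bar is in the centre block. The block edges check out at 46 and 143 mm wide, and the rack yaw is about 0.387. Now I approach the thin bar.

Request:
jog_arm(targets=[{"xyz": [0,0,0],"spin": -0.96},{"xyz": [0,0,0],"spin": -0.96},{"xyz": [0,0,0],"spin": -0.95},{"xyz": [0.38,0.16,0],"spin": 0},{"xyz": [0.38,0.16,0],"spin": 0},{"xyz": [0,0,0.4],"spin": 0},{"xyz": [0,0,0.4],"spin": 0},{"xyz": [0,0,0.4],"spin": 0},{"xyz": [0,0,0.2],"spin": 0},{"xyz": [0,0,0],"spin": 0}])

```text
time: 3.9
tool_pos: [583.8, 143.2, 138.0]
tcp_rot: [-3.141, 0.002, 0.387]
contact_force: [0.8, 0.1, 0.1]
grip_width: 91.8
finger_force: 0.0
```

```bash
python3 - <<'E'
from h import *
import pickle
C=cal('wrist'); im=bot.capture('wrist'); cv2.imwrite('pics/w2.png',im); pickle.dump(C,open('w2.pkl','wb'))
# predicted points in view
sl=np.array([.839,.342,.4226]);ey=np.array([-.377,.926,0]);n=np.array([-.391,-.159,.906]); W=np.array([585,140,82.5])
for k in(-48,0,48):
    for a in(60,-40):
        for w in(-23,23): 
            p=proj(C,W+a*sl+(k+w)*ey-1*n); cv2.circle(im,tuple(int(v) for v in p),2,(255,0,255),-1)
        p=proj(C,W+a*sl+k*ey-1*n); cv2.circle(im,tuple(int(v) for v in p),2,(0,255,0),-1)
cv2.imwrite('pics/w2b.png',cv2.resize(im,None,fx=1.5,fy=1.5,interpolation=cv2.INTER_CUBIC))
print(bot.get_obs()['tool_pos'],bot.get_obs()['tcp_rot'])
E
```

```text
[584.5664668  143.29152627 139.19005201] [ 3.14135878e+00 -4.70706824e-04  3.86866221e-01]
```

View pics/w2b.png

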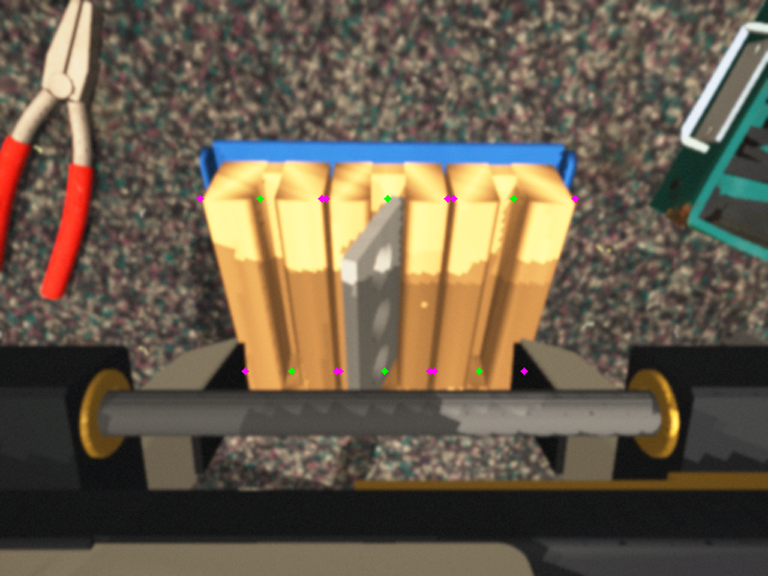

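The predicted block edges (magenta) coincide with the blocks in this view, spanning 200–575 against 203–573. The thin bar lies between the fingers, leaning left at (370,300). I descend and grip.

Request:
jog_arm(targets=[{"xyz": [0,0,0.25],"spin": 0},{"xyz": [0,0,0.15],"spin": 0},{"xyz": [0,0,0.1],"spin": 0},{"xyz": [0,0,0.05],"spin": 0},{"xyz": [0,0,0.05],"spin": 0},{"xyz": [0,0,0],"spin": 0},{"xyz": [0,0,0],"spin": 0},{"xyz": [0,0,0],"spin": 0},{"xyz": [0,0,0],"spin": 0},{"xyz": [0,0,0],"spin": 0}])

```text
time: 5.2
tool_pos: [584.2, 143.3, 90.8]
tcp_rot: [3.141, -0.0, 0.387]
contact_force: [0.2, -0.6, -0.8]
grip_width: 91.8
finger_force: 0.0
```

Request:
jog_arm(gripper=0, targets=[{"xyz": [0,0,0],"spin": 0},{"xyz": [0,0,0],"spin": 0},{"xyz": [0,0,0],"spin": 0},{"xyz": [0,0,0],"spin": 0},{"xyz": [0,0,0],"spin": 0},{"xyz": [0,0,0],"spin": 0},{"xyz": [0,0,0],"spin": 0},{"xyz": [0,0,0],"spin": 0},{"xyz": [0,0,0],"spin": 0},{"xyz": [0,0,0],"spin": 0}])

```text
time: 6.45
tool_pos: [584.2, 143.1, 90.7]
tcp_rot: [3.141, 0.0, 0.387]
contact_force: [-0.6, -0.4, 0.1]
grip_width: 5.7
finger_force: 30.0
```

Request:
jog_arm(targets=[{"xyz": [0,0,-0.1],"spin": 0},{"xyz": [0,0,-0.15],"spin": 0},{"xyz": [0,0,-0.2],"spin": 0},{"xyz": [0,0,-0.15],"spin": 0},{"xyz": [0.05,-0.14,0],"spin": 0},{"xyz": [0.05,-0.21,0],"spin": 0},{"xyz": [0,-0.21,0],"spin": 0},{"xyz": [0,0,0],"spin": 0},{"xyz": [0,0,0],"spin": 0},{"xyz": [0,0,0],"spin": 0}])

```text
time: 7.7
tool_pos: [574.8, 187.4, 138.6]
tcp_rot: [3.141, 0.0, 0.386]
contact_force: [0.3, 0.9, -2.2]
grip_width: 5.7
finger_force: 30.0
```

```bash
python3 - <<'E'
from h import *
im=bot.capture('wrist'); s=bot.capture('scene')[130:270,120:290]; cv2.imwrite('pics/w3.png',im)
C=cal('wrist')
sl=np.array([.839,.342,.4226]);ey=np.array([-.377,.926,0]);n=np.array([-.391,-.159,.906]); W=np.array([585,140,82.5])
for k in(-48,0,48):
    for a in(60,-20):
        p=proj(C,W+a*sl+k*ey-1*n); cv2.circle(im,tuple(int(v) for v in p),1,(0,255,0),-1)
a=cv2.resize(im[60:300,100:420],(480,360),interpolation=cv2.INTER_CUBIC); b=cv2.resize(s,None,fx=2.5,fy=2.5)[:360,:315]
b=cv2.resize(s,(320,360))
cv2.imwrite('pics/v3.png',np.hstack([a,b]))
print(bot.get_obs()['tool_pos'],bot.get_obs()['grip_width'])
E
```

```text
[574.88040622 187.29317154 138.65457886] 5.853693372249335
```

View pics/v3.png

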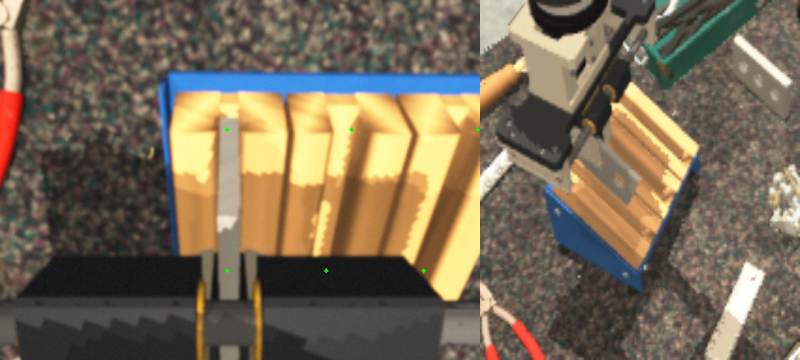

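The thin bar is held upright, tilted with the slope, and lined up over the left (8 mm) slot at (228,130). I lower it slowly.

Request:
jog_arm(targets=[{"xyz": [0,0,0.15],"spin": 0},{"xyz": [0,0,0.12],"spin": 0},{"xyz": [0,0,0.08],"spin": 0},{"xyz": [0,0,0.06],"spin": 0},{"xyz": [0,0,0.05],"spin": 0},{"xyz": [0,0,0.04],"spin": 0},{"xyz": [0,0,0.03],"spin": 0},{"xyz": [0,0,0],"spin": 0},{"xyz": [0,0,0],"spin": 0},{"xyz": [0,0,0],"spin": 0}])

```text
time: 9.05
tool_pos: [574.8, 187.8, 96.5]
tcp_rot: [3.141, -0.0, 0.387]
contact_force: [0.2, -0.3, -1.6]
grip_width: 5.9
finger_force: 30.0
```

Request:
jog_arm(targets=[{"xyz": [0,0,0.0125],"spin": 0},{"xyz": [0,0,0.0125],"spin": 0},{"xyz": [0,0,0.0125],"spin": 0},{"xyz": [0,0,0],"spin": 0},{"xyz": [0,0,0],"spin": 0},{"xyz": [0,0,0],"spin": 0},{"xyz": [0,0,0],"spin": 0},{"xyz": [0,0,0],"spin": 0},{"xyz": [0,0,0],"spin": 0},{"xyz": [0,0,0],"spin": 0}])

```text
time: 10.3
tool_pos: [574.8, 187.8, 94.3]
tcp_rot: [3.141, -0.001, 0.387]
contact_force: [-3.4, 0.3, 4.9]
grip_width: 5.9
finger_force: 30.0
```

Request:
jog_arm(targets=[{"xyz": [-0.02,0,0.0093],"spin": 0},{"xyz": [-0.02,0,0.0093],"spin": 0},{"xyz": [-0.02,0,0.0093],"spin": 0},{"xyz": [-0.02,0,0.0093],"spin": 0},{"xyz": [-0.015,0,0.007],"spin": 0},{"xyz": [-0.01,0,0.0047],"spin": 0},{"xyz": [0,0,0],"spin": 0},{"xyz": [0,0,0],"spin": 0},{"xyz": [0,0,0],"spin": 0},{"xyz": [0,0,0],"spin": 0}])

```text
time: 11.55
tool_pos: [568.4, 184.9, 91.0]
tcp_rot: [3.141, -0.004, 0.387]
contact_force: [0.1, 1.1, 6.5]
grip_width: 6.0
finger_force: 30.0
```

Request:
jog_arm(targets=[{"xyz": [-0.0125,0,0.006],"spin": 0},{"xyz": [-0.0125,0,0.006],"spin": 0},{"xyz": [-0.0125,0,0.005],"spin": 0},{"xyz": [0,0,0],"spin": 0},{"xyz": [0,0,0],"spin": 0},{"xyz": [0,0,0],"spin": 0},{"xyz": [0,0,0],"spin": 0},{"xyz": [0,0,0],"spin": 0},{"xyz": [0,0,0],"spin": 0},{"xyz": [0,0,0],"spin": 0}])

```text
time: 12.8
tool_pos: [567.6, 184.5, 90.8]
tcp_rot: [3.14, -0.009, 0.387]
contact_force: [3.8, 3.1, 9.1]
grip_width: 5.5
finger_force: 30.0
```

Contact came where predicted, and the bar stopped against the stop after about 8 mm of slide. I release and lift.

Request:
jog_arm(gripper=35, targets=[{"xyz": [0,0,0],"spin": 0},{"xyz": [0,0,0],"spin": 0},{"xyz": [0,0,0],"spin": 0},{"xyz": [0,0,0],"spin": 0},{"xyz": [0,0,0],"spin": 0},{"xyz": [0,0,-0.1],"spin": 0},{"xyz": [0,0,-0.3],"spin": 0},{"xyz": [0,0,-0.3],"spin": 0},{"xyz": [0,0,-0.3],"spin": 0},{"xyz": [0,0,0],"spin": 0}])

```text
time: 14.05
tool_pos: [565.4, 183.7, 170.4]
tcp_rot: [3.141, -0.005, 0.387]
contact_force: [-0.6, -0.2, -0.2]
grip_width: 32.2
finger_force: 0.0
```

```bash
python3 - <<'E'
from h import *
im=bot.capture('wrist'); s=bot.capture('scene')[130:270,120:290]
a=cv2.resize(im[60:300,100:420],(480,360),interpolation=cv2.INTER_CUBIC); b=cv2.resize(s,(320,360))
cv2.imwrite('pics/v4.png',np.hstack([a,b]))
o=bot.get_obs();print(o['time'],o['tool_pos'],o['tcp_rot'],o['grip_width'])
E
```

```text
14.15 [563.86648249 183.41666917 167.6337016 ] [3.14156349e+00 3.84161497e-04 3.86813402e-01] 32.30093876991283
```

View pics/v4.png

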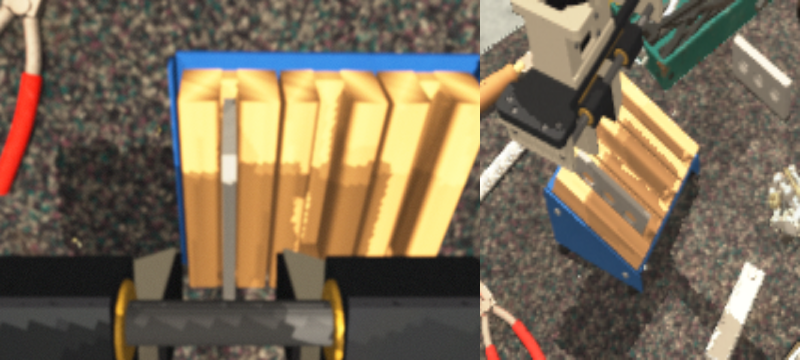

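The thin bar is seated in the left slot, upright at (229,200). Now to the thick bar.

Request:
jog_arm(gripper=65, targets=[{"xyz": [-0.17,0.545,0],"spin": 0},{"xyz": [-0.17,0.545,0],"spin": 0},{"xyz": [-0.17,0.545,0],"spin": 0},{"xyz": [-0.17,0.545,0],"spin": 0},{"xyz": [-0.17,0.545,0],"spin": 0},{"xyz": [-0.17,0.545,0],"spin": 0},{"xyz": [0,0,0],"spin": 0.78},{"xyz": [0,0,0],"spin": 0.78},{"xyz": [0,0,0],"spin": 0.78},{"xyz": [0,0,0],"spin": 0.78}])

```text
time: 15.4
tool_pos: [586.5, -89.5, 166.4]
tcp_rot: [-3.141, 0.003, 0.072]
contact_force: [-0.6, 0.2, -0.0]
grip_width: 59.6
finger_force: 0.0
```

```bash
python3 - <<'E'
from h import *
np.set_printoptions(precision=2,suppress=True)
C=cal('wrist'); im=bot.capture('wrist'); cv2.imwrite('pics/w5.png',im)
cv2.imwrite('pics/w5b.png',im)
hsv=cv2.cvtColor(im,cv2.COLOR_BGR2HSV)
p=proj(C,[587,-90,50]).round(); a=proj(C,[637,-86,50]); print(p,a)
t=cv2.inRange(hsv,(0,0,140),(180,80,255)); t[230:]=0; t[:, :int(p[0])-60]=0; t[:,int(p[0])+60:]=0
for c in sorted(cv2.findContours(t,0,2)[0],key=cv2.contourArea)[-3:]:
    r=cv2.minAreaRect(c); B=np.array([onz(C,q,50) for q in cv2.boxPoints(r)])
    print(r,B.mean(0),[round(float(np.linalg.norm(B[i]-B[i-1])),1) for i in range(4)],B.tolist())
o=bot.get_obs();print(o['time'],o['tool_pos'],o['tcp_rot'],o['grip_width'])
E
```

```text
[253. 188.] [252.4  128.66]
((281.1153869628906, 154.07693481445312), (14.846155166625977, 18.615388870239258), 67.38013458251953) [ 617.8  -111.51   50.  ] [12.6, 15.4, 12.5, 15.6] [[619.8890023546874, -101.7072098178002, 50.0], [626.8519405041195, -115.43798992118295, 50.0], [615.7918637653032, -121.36709719061187, 50.0], [608.6866711763516, -107.51751003377129, 50.0]]
((208.5, 82.0), (12.0, 19.0), 90.0) [670.71 -48.7   50.  ] [9.0, 15.0, 9.0, 15.1] [[674.6778546757439, -41.0695762859808, 50.0], [675.7577900570428, -56.007824057816876, 50.0], [666.7519223289348, -56.408825303088136, 50.0], [665.6620933626222, -41.33306381184197, 50.0]]
((252.5, 153.0), (152.0, 119.0), 90.0) [613.1  -87.81  50.  ] [128.2, 93.9, 128.2, 106.2] [[673.5915398743371, -36.37045249288325, 50.0], [680.3606307040421, -130.0045011157309, 50.0], [553.0492615359291, -145.37489081805742, 50.0], [545.3998892819022, -39.498356258984195, 50.0]]
15.45 [586.53 -89.43 166.42] [-3.14  0.    0.07] 59.399380474758644
```

View pics/w5b.png

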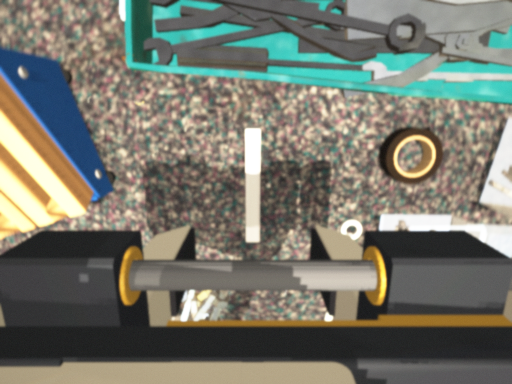

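The thick bar's top edge runs exactly along the tool axis, from (252,128) to (253,242), centred between the fingers and clear of the spanner ring at (351,230). I descend and grip.

Request:
jog_arm(gripper=50, targets=[{"xyz": [0,0,0.4],"spin": 0},{"xyz": [0,0,0.4],"spin": 0},{"xyz": [0,0,0.4],"spin": 0},{"xyz": [0,0,0.25],"spin": 0},{"xyz": [0,0,0.15],"spin": 0},{"xyz": [0,0,0.09],"spin": 0},{"xyz": [0,0,0],"spin": 0},{"xyz": [0,0,0],"spin": 0},{"xyz": [0,0,0],"spin": 0},{"xyz": [0,0,0],"spin": 0}])

```text
time: 16.7
tool_pos: [587.5, -89.6, 33.3]
tcp_rot: [3.141, -0.001, 0.075]
contact_force: [0.0, -0.4, -0.7]
grip_width: 45.7
finger_force: 0.0
```

Request:
jog_arm(gripper=0, targets=[{"xyz": [0,0,0],"spin": 0},{"xyz": [0,0,0],"spin": 0},{"xyz": [0,0,0],"spin": 0},{"xyz": [0,0,0],"spin": 0},{"xyz": [0,0,0],"spin": 0},{"xyz": [0,0,0],"spin": 0},{"xyz": [0,0,0],"spin": 0},{"xyz": [0,0,0],"spin": 0},{"xyz": [0,0,0],"spin": 0},{"xyz": [0,0,0],"spin": 0}])

```text
time: 17.95
tool_pos: [587.2, -89.6, 32.8]
tcp_rot: [3.142, 0.0, 0.075]
contact_force: [-0.6, -0.3, -0.5]
grip_width: 11.6
finger_force: 30.0
```

Request:
jog_arm(targets=[{"xyz": [0,0,-0.15],"spin": 0},{"xyz": [0,0,-0.3],"spin": 0},{"xyz": [0,0,-0.4],"spin": 0},{"xyz": [0,0,-0.4],"spin": 0},{"xyz": [0,0,-0.31],"spin": 0},{"xyz": [0,0,0],"spin": -0.78},{"xyz": [0,0,0],"spin": -0.78},{"xyz": [0,0,0],"spin": -0.78},{"xyz": [0,0,0],"spin": -0.78},{"xyz": [0,0,0],"spin": 0}])

```text
time: 19.2
tool_pos: [587.0, -89.5, 158.0]
tcp_rot: [-3.142, 0.0, 0.386]
contact_force: [-0.1, 0.6, -2.9]
grip_width: 12.2
finger_force: 30.0
```

Request:
jog_arm(targets=[{"xyz": [0.1,-0.25,0],"spin": 0},{"xyz": [0.213,-0.534,0],"spin": 0},{"xyz": [0.213,-0.534,0],"spin": 0},{"xyz": [0.213,-0.534,0],"spin": 0},{"xyz": [0.213,-0.534,0],"spin": 0},{"xyz": [0.112,-0.282,0],"spin": 0},{"xyz": [0,0,0],"spin": 0},{"xyz": [0,0,0],"spin": 0},{"xyz": [0,0,0],"spin": 0},{"xyz": [0,0,0],"spin": 0}])

```text
time: 20.45
tool_pos: [585.7, 139.4, 157.7]
tcp_rot: [3.141, 0.0, 0.385]
contact_force: [0.3, -0.1, -3.1]
grip_width: 11.6
finger_force: 30.0
```

```bash
python3 - <<'E'
from h import *
im=bot.capture('wrist'); s=bot.capture('scene')[130:270,120:290]
C=cal('wrist')
sl=np.array([.839,.342,.4226]);ey=np.array([-.377,.926,0]);n=np.array([-.391,-.159,.906]); W=np.array([585,140,82.5])
for k in(-48,0,48):
    for a in(60,-20):
        p=proj(C,W+a*sl+k*ey-1*n); cv2.circle(im,tuple(int(v) for v in p),1,(0,255,0),-1)
a=cv2.resize(im[60:300,100:420],(480,360),interpolation=cv2.INTER_CUBIC); b=cv2.resize(s,(320,360))
cv2.imwrite('pics/v6.png',np.hstack([a,b]))
o=bot.get_obs();q=o['tool_pos']-W;print(o['time'],o['tool_pos'],o['tcp_rot'],o['grip_width'],'lat',q@ey,'hor',q[0]*.926+q[1]*.377)
E
```

```text
20.55 [585.66885726 139.6236641  157.65001455] [3.14152866e+00 3.66213286e-05 3.85753253e-01] 11.891088851802342 lat -0.6006462341202566 hor 0.47748318697068537
```

View pics/v6.png

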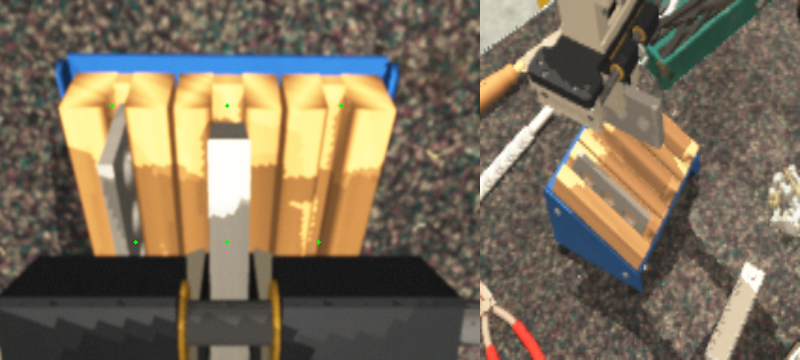

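The thick bar is held level, and its far end (229,138) is centred over the wide slot. I lower it until the uphill corner touches.

Request:
jog_arm(targets=[{"xyz": [0,-0.006,0.15],"spin": 0},{"xyz": [0,0,0.15],"spin": 0},{"xyz": [0,0,0.1],"spin": 0},{"xyz": [0,0,0.06],"spin": 0},{"xyz": [0,0,0.05],"spin": 0},{"xyz": [0,0,0.04],"spin": 0},{"xyz": [0,0,0.03],"spin": 0},{"xyz": [0,0,0],"spin": 0},{"xyz": [0,0,0],"spin": 0},{"xyz": [0,0,0],"spin": 0}])

```text
time: 21.8
tool_pos: [585.5, 140.6, 111.6]
tcp_rot: [3.141, -0.0, 0.387]
contact_force: [-1.8, -0.9, 1.5]
grip_width: 11.7
finger_force: 30.0
```

Request:
jog_arm(targets=[{"xyz": [0,0,0.02],"spin": 0},{"xyz": [0,0,0.02],"spin": 0},{"xyz": [0,0,0.02],"spin": 0},{"xyz": [0,0,0.02],"spin": 0},{"xyz": [0,0,0.02],"spin": 0},{"xyz": [0,0,0],"spin": 0},{"xyz": [0,0,0],"spin": 0},{"xyz": [0,0,0],"spin": 0},{"xyz": [0,0,0],"spin": 0},{"xyz": [0,0,0],"spin": 0}])

```text
time: 23.05
tool_pos: [582.4, 139.6, 103.5]
tcp_rot: [-3.141, 0.007, 0.387]
contact_force: [-14.8, -6.2, 10.8]
grip_width: 12.0
finger_force: 30.0
```

Request:
jog_arm(targets=[{"xyz": [0,0,0.02],"spin": 0},{"xyz": [0,0,0.02],"spin": 0},{"xyz": [0,0,0.02],"spin": 0},{"xyz": [0,0,0.02],"spin": 0},{"xyz": [0,0,0],"spin": 0},{"xyz": [0,0,0],"spin": 0},{"xyz": [0,0,0],"spin": 0},{"xyz": [0,0,0],"spin": 0},{"xyz": [0,0,0],"spin": 0},{"xyz": [0,0,0],"spin": 0}])

```text
time: 24.3
tool_pos: [581.7, 139.3, 99.3]
tcp_rot: [-3.142, 0.007, 0.387]
contact_force: [-21.8, -7.4, 26.7]
grip_width: 11.8
finger_force: 30.0
```

```bash
python3 - <<'E'
from h import *
im=bot.capture('wrist'); s=bot.capture('scene')[130:270,120:290]
a=cv2.resize(im[60:300,100:420],(480,360),interpolation=cv2.INTER_CUBIC); b=cv2.resize(s,(320,360))
cv2.imwrite('pics/v7.png',np.hstack([a,b]))
W=np.array([585,140,82.5]);ey=np.array([-.377,.926,0])
o=bot.get_obs();q=o['tool_pos']-W;print(o['tool_pos'],'lat',q@ey,'hor',q[0]*.926+q[1]*.377,o['contact_force'])
E
```

```text
[581.74887284 139.27572891  99.33275327] lat 0.554999913971162 hor -3.283593953965369 [-20.52347315  -7.07946415  26.67119466]
```

View pics/v7.png

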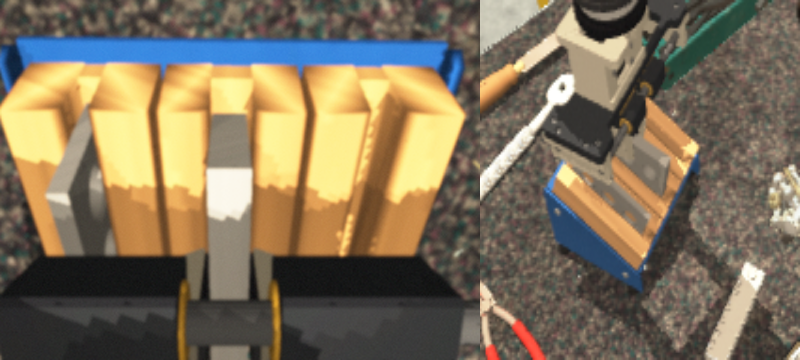

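The thick bar is pivoting into the centre slot as intended; its far top corner is at (229,170) and the bar is centred. That was my last picture. I continue on forces and poses.

Request:
jog_arm(targets=[{"xyz": [-0.01,0,0.02],"spin": 0},{"xyz": [-0.01,0,0.02],"spin": 0},{"xyz": [0,0,0.02],"spin": 0},{"xyz": [0,0,0.02],"spin": 0},{"xyz": [0,0,0],"spin": 0},{"xyz": [0,0,0],"spin": 0},{"xyz": [0,0,0],"spin": 0},{"xyz": [0,0,0],"spin": 0},{"xyz": [0,0,0],"spin": 0},{"xyz": [0,0,0],"spin": 0}])

```text
time: 25.65
tool_pos: [584.4, 140.2, 96.7]
tcp_rot: [3.14, -0.004, 0.387]
contact_force: [-17.5, -3.7, 40.7]
grip_width: 11.9
finger_force: 30.0
```

Request:
jog_arm(gripper=25, targets=[{"xyz": [0,0,-0.05],"spin": 0},{"xyz": [0,0,0],"spin": 0},{"xyz": [0,0,0],"spin": 0},{"xyz": [0,0,0],"spin": 0},{"xyz": [0,0,0],"spin": 0},{"xyz": [0,0,0],"spin": 0},{"xyz": [0,0,0],"spin": 0},{"xyz": [0,0,0],"spin": 0},{"xyz": [0,0,0],"spin": 0},{"xyz": [0,0,0],"spin": 0}])

```text
time: 26.9
tool_pos: [583.9, 140.0, 94.4]
tcp_rot: [3.141, -0.0, 0.387]
contact_force: [-0.3, 0.1, -0.2]
grip_width: 23.0
finger_force: 0.0
```

```bash
python3 - <<'E'
from h import *
np.set_printoptions(precision=2,suppress=True)
C=cal('wrist'); im=bot.capture('wrist'); cv2.imwrite('pics/w8.png',im)
sl=np.array([.839,.342,.4226]);ey=np.array([-.377,.926,0]);n=np.array([-.391,-.159,.906]); W=np.array([585,140,82.5])
g=cv2.cvtColor(im,cv2.COLOR_BGR2HSV)
# grey (unsaturated) run along column of the bar centre line, and its extents
a=proj(C,W+50*sl+25*n); b=proj(C,W+60*sl+25*n); c=proj(C,W+50*sl-25*n)
print('pred far top corner s=0',a,'s=10',b,'far bottom s=0',c,'far bottom s=10',proj(C,W+60*sl-25*n),'level bar?')
x=int(a[0]); 
for r in range(int(c[1])-45,int(a[1])+25,2): print(r,g[r,x-3:x+4].mean(0).round(),end=' | ')
o=bot.get_obs();print(o['tool_pos'],o['contact_force'],o['grip_width'])
E
```

```text
pred far top corner s=0 [253.67 193.49] s=10 [253.74 173.31] far bottom s=0 [253.3  130.93] far bottom s=10 [253.34 113.  ] level bar?
85 [73. 54. 83.] | 87 [80. 83. 94.] | 89 [ 95.  90. 112.] | 91 [106. 175. 161.] | 93 [106. 190. 213.] | 95 [106. 190. 225.] | 97 [106. 188. 227.] | 99 [106. 190. 225.] | 101 [106. 189. 226.] | 103 [106. 188. 226.] | 105 [106. 188. 226.] | 107 [109. 127. 215.] | 109 [ 13.  95. 231.] | 111 [ 19. 144. 246.] | 113 [ 19. 146. 247.] | 115 [ 19. 145. 247.] | 117 [ 25. 122. 251.] | 119 [ 28.  94. 254.] | 121 [ 28.  91. 254.] | 123 [ 28.  90. 254.] | 125 [ 28.  90. 254.] | 127 [ 28.  91. 254.] | 129 [ 28.  92. 254.] | 131 [ 28.  95. 254.] | 133 [ 28.  94. 254.] | 135 [ 27. 100. 254.] | 137 [ 26. 104. 254.] | 139 [ 26. 109. 253.] | 141 [ 18. 113. 213.] | 143 [ 18.  52. 136.] | 145 [ 19.  45. 135.] | 147 [ 19.  48. 139.] | 149 [ 19.  47. 139.] | 151 [ 19.  49. 140.] | 153 [ 18.  49. 141.] | 155 [ 19.  48. 143.] | 157 [ 18.  50. 141.] | 159 [ 18.  51. 142.] | 161 [ 19.  48. 142.] | 163 [ 18.  47. 146.] | 165 [ 18.  48. 142.] | 167 [ 19.  48. 141.] | 169 [ 19.  48. 141.] | 171 [ 19.  48. 141.] | 173 [ 19.  46. 139.] | 175 [ 19.  48. 142.] | 177 [ 18.  46. 143.] | 179 [ 19.  47. 148.] | 181 [ 19.  42. 219.] | 183 [ 22.  17. 250.] | 185 [ 23.  15. 251.] | 187 [ 23.  15. 251.] | 189 [ 23.  15. 251.] | 191 [ 23.  16. 251.] | 193 [ 22.  16. 251.] | 195 [ 23.  16. 251.] | 197 [ 23.  16. 251.] | 199 [ 23.  16. 251.] | 201 [ 22.  17. 250.] | 203 [ 21.  23. 245.] | 205 [ 21.  26. 243.] | 207 [ 21.  27. 242.] | 209 [ 21.  29. 240.] | 211 [ 21.  38. 227.] | 213 [ 19.  48. 174.] | 215 [ 18.  47. 148.] | 217 [ 18.  46. 148.] | [583.95 140.01  94.43] [-0.43  1.52  0.44] 22.863556383231057
```

```bash
python3 - <<'E'
from h import *
from scipy.optimize import brentq
C=cal('wrist'); h=np.array([.926,.377,0]);z=np.array([0,0,1]);S=np.radians(25)
sl=np.array([.839,.342,.4226]);n=np.array([-.391,-.159,.906]); W=np.array([585,140,82.5])
x=brentq(lambda x:proj(C,W+x*sl-25*n)[1]-142,20,70); B=W+x*sl-25*n
th=brentq(lambda t:proj(C,B+50*(-np.sin(t)*h+np.cos(t)*z))[1]-181,-.3,.8)
L=B-100*(np.cos(th)*h+np.sin(th)*z); q=L-W
ctr=(B+L)/2+25*(-np.sin(th)*h+np.cos(th)*z)
print('far corner x',x,'tilt deg',np.degrees(th),'lower corner slope x',q@sl,'above floor',q@n+25,'centre',ctr)
E
```

```text
far corner x 43.420476465947154 tilt deg 11.334747162897767 lower corner slope x -53.737317687170325 above floor 23.615730274014865 centre [581.25791172 138.49006294  92.8848443 ]
```

The numbers show the bar's lower end perched on top of the stop (tilt 11°, far corner at x=43). I'll regrip a little higher, carry it 13 mm up the slope, then set it down.

Request:
jog_arm(targets=[{"xyz": [0,0,-0.08],"spin": 0},{"xyz": [0,0,0],"spin": 0},{"xyz": [0,0,0],"spin": 0},{"xyz": [0,0,0],"spin": 0},{"xyz": [0,0,0],"spin": 0},{"xyz": [0,0,0],"spin": 0},{"xyz": [0,0,0],"spin": 0},{"xyz": [0,0,0],"spin": 0},{"xyz": [0,0,0],"spin": 0},{"xyz": [0,0,0],"spin": 0}])

```text
time: 28.2
tool_pos: [583.9, 140.0, 100.8]
tcp_rot: [3.142, 0.0, 0.387]
contact_force: [0.2, 0.1, 0.1]
grip_width: 23.0
finger_force: 0.0
```

Request:
jog_arm(gripper=0, targets=[{"xyz": [0,0,0],"spin": 0},{"xyz": [0,0,0],"spin": 0},{"xyz": [0,0,0],"spin": 0},{"xyz": [0,0,0],"spin": 0},{"xyz": [0,0,0],"spin": 0},{"xyz": [0,0,0],"spin": 0},{"xyz": [0,0,-0.02],"spin": 0},{"xyz": [0,0,-0.02],"spin": 0},{"xyz": [0,0,0],"spin": 0},{"xyz": [0,0,0],"spin": 0}])

```text
time: 29.45
tool_pos: [583.8, 140.1, 103.9]
tcp_rot: [-3.142, 0.0, 0.387]
contact_force: [0.9, 0.1, -3.5]
grip_width: 11.8
finger_force: 30.0
```

Request:
jog_arm(targets=[{"xyz": [0.03,0,-0.014],"spin": 0},{"xyz": [0.03,0,-0.014],"spin": 0},{"xyz": [0.03,0,-0.014],"spin": 0},{"xyz": [0.03,0,-0.014],"spin": 0},{"xyz": [0.03,0,-0.014],"spin": 0},{"xyz": [0,0,0.015],"spin": 0},{"xyz": [0,0,0.015],"spin": 0},{"xyz": [0,0,0],"spin": 0},{"xyz": [0,0,0],"spin": 0},{"xyz": [0,0,0],"spin": 0}])

```text
time: 30.7
tool_pos: [595.1, 144.5, 107.3]
tcp_rot: [3.141, -0.0, 0.387]
contact_force: [0.0, 0.6, -2.0]
grip_width: 11.5
finger_force: 30.0
```

Request:
jog_arm(targets=[{"xyz": [-0.006,0,0.025],"spin": 0},{"xyz": [-0.006,0,0.025],"spin": 0},{"xyz": [-0.006,0,0.025],"spin": 0},{"xyz": [-0.006,0,0.025],"spin": 0},{"xyz": [-0.006,0,0.025],"spin": 0},{"xyz": [-0.006,0,0.025],"spin": 0},{"xyz": [-0.006,0,0.025],"spin": 0},{"xyz": [0,0,0],"spin": 0},{"xyz": [0,0,0],"spin": 0},{"xyz": [0,0,0],"spin": 0}])

```text
time: 31.95
tool_pos: [590.8, 142.8, 94.1]
tcp_rot: [3.141, 0.002, 0.387]
contact_force: [-7.7, -2.6, 7.3]
grip_width: 12.0
finger_force: 30.0
```

```bash
cat > m.py <<'E'
from h import *
C=cal('wrist'); im=bot.capture('wrist'); g=cv2.cvtColor(im,cv2.COLOR_BGR2HSV)
sl=np.array([.839,.342,.4226]);n=np.array([-.391,-.159,.906]); W=np.array([585,140,82.5])
x=int(proj(C,W+50*sl+25*n)[0]); col=g[:,x-3:x+4].mean(1)
e=[(r,col[r-2:r+1].round().tolist()[-1]) for r in range(80,235) if abs(col[r]-col[r-3])[1:].max()>35]
print([(r,v[1],v[2]) for r,v in e])
for s in(0,5,10): print(s,'bottom',proj(C,W+(50+s)*sl-25*n)[1].round(1),'top',proj(C,W+(50+s)*sl+25*n)[1].round(1))
o=bot.get_obs();print(o['time'],o['tool_pos'],o['contact_force'],o['grip_width'])
E
python3 m.py
```

```text
[(96, 70.0, 93.0), (97, 80.0, 100.0), (101, 41.0, 141.0), (105, 98.0, 151.0), (106, 164.0, 174.0), (107, 188.0, 200.0), (108, 188.0, 223.0), (109, 187.0, 231.0), (122, 77.0, 217.0), (123, 50.0, 225.0), (124, 112.0, 247.0), (125, 136.0, 250.0), (126, 138.0, 251.0), (133, 83.0, 221.0), (134, 54.0, 201.0), (135, 45.0, 197.0), (136, 44.0, 198.0), (198, 28.0, 240.0), (199, 20.0, 248.0), (212, 43.0, 202.0), (213, 44.0, 171.0), (214, 45.0, 155.0), (215, 45.0, 148.0)]
0 bottom 145.3 top 211.6
5 bottom 136.9 top 202.3
10 bottom 128.2 top 192.6
32.0 [590.75420822 142.83373743  94.12161894] [-7.8723561  -3.40746376  9.54427907] 11.713672597459288
```

The bar is now fully tilted on the slot floor at s≈7 mm. I slide it down to the stop.

Request:
jog_arm(targets=[{"xyz": [-0.02,0,0.0095],"spin": 0},{"xyz": [-0.02,0,0.0095],"spin": 0},{"xyz": [-0.02,0,0.0095],"spin": 0},{"xyz": [-0.02,0,0.0095],"spin": 0},{"xyz": [-0.015,0,0.007],"spin": 0},{"xyz": [-0.015,0,0.007],"spin": 0},{"xyz": [0,0,0],"spin": 0},{"xyz": [0,0,0],"spin": 0},{"xyz": [0,0,0],"spin": 0},{"xyz": [0,0,0],"spin": 0}])

```text
time: 33.25
tool_pos: [586.2, 140.3, 91.7]
tcp_rot: [3.14, -0.007, 0.387]
contact_force: [0.7, 0.8, 10.0]
grip_width: 12.3
finger_force: 30.0
```

```bash
python3 m.py
```

```text
[(90, 74.0, 91.0), (91, 84.0, 98.0), (95, 152.0, 152.0), (96, 182.0, 177.0), (97, 188.0, 204.0), (98, 190.0, 222.0), (99, 189.0, 228.0), (112, 103.0, 218.0), (113, 45.0, 210.0), (114, 109.0, 242.0), (115, 139.0, 247.0), (116, 143.0, 248.0), (123, 100.0, 254.0), (124, 90.0, 254.0), (134, 56.0, 196.0), (135, 47.0, 188.0), (136, 45.0, 189.0), (197, 33.0, 236.0), (198, 23.0, 245.0), (214, 45.0, 194.0), (215, 47.0, 164.0), (216, 47.0, 147.0), (217, 47.0, 141.0)]
0 bottom 135.8 top 200.0
5 bottom 127.0 top 190.1
10 bottom 117.8 top 179.7
33.3 [586.18082477 140.3626542   91.67836565] [ 0.39746042  0.46504886 10.5132611 ] 11.727371938635072
```

Request:
jog_arm(targets=[{"xyz": [-0.0125,0,0.006],"spin": 0},{"xyz": [-0.0125,0,0.006],"spin": 0},{"xyz": [-0.0125,0,0.005],"spin": 0},{"xyz": [0,0,0],"spin": 0},{"xyz": [0,0,0],"spin": 0},{"xyz": [0,0,0],"spin": 0},{"xyz": [0,0,0],"spin": 0},{"xyz": [0,0,0],"spin": 0},{"xyz": [0,0,0],"spin": 0},{"xyz": [0,0,0],"spin": 0}])

```text
time: 34.55
tool_pos: [583.4, 139.2, 90.2]
tcp_rot: [3.14, -0.007, 0.387]
contact_force: [1.1, 1.5, 11.7]
grip_width: 11.7
finger_force: 30.0
```

```bash
python3 m.py
```

```text
[(86, 84.0, 91.0), (87, 104.0, 98.0), (88, 146.0, 127.0), (89, 181.0, 158.0), (90, 191.0, 188.0), (91, 192.0, 211.0), (92, 189.0, 224.0), (93, 190.0, 226.0), (106, 103.0, 214.0), (107, 45.0, 206.0), (108, 111.0, 240.0), (109, 142.0, 246.0), (110, 146.0, 247.0), (111, 147.0, 247.0), (117, 99.0, 253.0), (118, 92.0, 254.0), (134, 57.0, 186.0), (135, 47.0, 179.0), (136, 47.0, 181.0), (197, 36.0, 231.0), (198, 26.0, 243.0), (199, 22.0, 246.0), (213, 46.0, 181.0), (214, 47.0, 154.0), (215, 47.0, 142.0), (216, 47.0, 139.0)]
0 bottom 130.0 top 193.5
5 bottom 121.0 top 183.3
10 bottom 111.5 top 172.6
34.6 [583.41563939 139.13812268  90.27022094] [0.66126805 0.17405999 9.83970345] 11.52372638998982
```

Request:
jog_arm(targets=[{"xyz": [-0.0125,0,0.005],"spin": 0},{"xyz": [-0.0125,0,0.005],"spin": 0},{"xyz": [-0.0125,0,0.005],"spin": 0},{"xyz": [0,0,0],"spin": 0},{"xyz": [0,0,0],"spin": 0},{"xyz": [0,0,0],"spin": 0},{"xyz": [0,0,0],"spin": 0},{"xyz": [0,0,0],"spin": 0},{"xyz": [0,0,0],"spin": 0},{"xyz": [0,0,0],"spin": 0}])

```text
time: 35.85
tool_pos: [582.8, 138.8, 90.1]
tcp_rot: [3.139, -0.012, 0.387]
contact_force: [6.4, 3.1, 11.1]
grip_width: 11.6
finger_force: 30.0
```

```bash
python3 m.py
```

```text
[(85, 75.0, 87.0), (86, 124.0, 106.0), (87, 164.0, 134.0), (88, 185.0, 163.0), (89, 190.0, 195.0), (90, 190.0, 217.0), (91, 189.0, 224.0), (105, 76.0, 204.0), (106, 56.0, 213.0), (107, 122.0, 241.0), (108, 144.0, 246.0), (109, 147.0, 246.0), (115, 108.0, 253.0), (116, 94.0, 254.0), (117, 91.0, 254.0), (134, 57.0, 187.0), (135, 46.0, 180.0), (136, 43.0, 182.0), (197, 33.0, 235.0), (198, 25.0, 244.0), (215, 45.0, 190.0), (216, 47.0, 161.0), (217, 47.0, 143.0), (218, 46.0, 139.0)]
0 bottom 128.7 top 191.2
5 bottom 119.5 top 180.9
10 bottom 110.1 top 170.0
35.9 [582.80783562 138.77046332  90.11824625] [ 5.96763497  3.69269795 10.73091428] 11.595762639310783
```

Stop contact is confirmed: 0.7 mm of 3 mm travelled, with up-slope force. I release and rise.

Request:
jog_arm(gripper=28, targets=[{"xyz": [0,0,0],"spin": 0},{"xyz": [0,0,0],"spin": 0},{"xyz": [0,0,0],"spin": 0},{"xyz": [0,0,0],"spin": 0},{"xyz": [0,0,0],"spin": 0},{"xyz": [0,0,-0.1],"spin": 0},{"xyz": [0,0,-0.3],"spin": 0},{"xyz": [0,0,-0.4],"spin": 0},{"xyz": [0,0,-0.4],"spin": 0},{"xyz": [0,0,0],"spin": 0}])

```text
time: 37.15
tool_pos: [579.8, 137.9, 185.9]
tcp_rot: [3.14, -0.006, 0.387]
contact_force: [-0.3, -0.3, -0.3]
grip_width: 25.5
finger_force: 0.0
```

```bash
python3 - <<'E'
from h import *
np.set_printoptions(precision=1,suppress=True)
C=cal('wrist'); im=bot.capture('wrist'); g=cv2.cvtColor(im,cv2.COLOR_BGR2HSV)
sl=np.array([.839,.342,.4226]);ey=np.array([-.377,.926,0]);n=np.array([-.391,-.159,.906]); W=np.array([585,140,82.5])
def plane(p,z):  # to rack frame on plane z
    e,d=ray(C,p); O=W+z*n; P=e+d*(n@(O-e))/(n@d)-W; return np.array([P@sl,P@ey])
m=cv2.inRange(g,(0,0,60),(180,66,255)); m[240:]=0
for nm,k in(('thick',0),('thin',48)):
    q=np.array([proj(C,W+a*sl+(k+b)*ey+c*n) for a in(-45,58) for b in(-9,9) for c in(-20,27)])
    x0,y0=q.min(0).astype(int);x1,y1=q.max(0).astype(int); s=np.zeros_like(m); s[max(y0,0):y1,max(x0,0):x1]=m[max(y0,0):y1,max(x0,0):x1]
    c=max(cv2.findContours(s,0,2)[0],key=cv2.contourArea); print(nm,cv2.boundingRect(c))
    for z in(25,):
        print(' pred top far edge L/R',[proj(C,W+50*sl+(k+b)*ey+z*n) for b in((6,-6) if k==0 else (3,-3))],'bottom',proj(C,W+50*sl+k*ey-25*n))
    x=int(proj(C,W+50*sl+k*ey+25*n)[0]); col=g[:,x-2:x+3].mean(1)
    r=[i for i in range(80,230) if abs(col[i]-col[i-3])[1:].max()>30]; print(' edges',x,r)
    for i in r: print('  ',i,'x on z=25:',plane((x,i),25).round(1),'x on z=-25',plane((x,i),-25).round(1),col[i].round())
    for row in(170,185,200):
        l=g[row,x-14:x+15].astype(int); print(' row',row,'sat',l[:,1].tolist())
o=bot.get_obs();print(o['time'],o['tool_pos'],o['contact_force'])
E
```

```text
thick (244, 121, 18, 119)
 pred top far edge L/R [array([243.2, 151.3]), array([261.3, 151.3])] bottom [252.1 116.7]
 edges 252 [86, 88, 89, 90, 91, 92, 93, 94, 101, 102, 103, 105, 106, 108, 109, 110, 121, 122, 123, 154, 155, 179, 180, 181]
   86 x on z=25: [94.3  0.2] x on z=-25 [74.5  0.1] [54. 26. 95.]
   88 x on z=25: [93.1  0.2] x on z=-25 [73.   0.1] [ 81.  74. 100.]
   89 x on z=25: [92.5  0.2] x on z=-25 [72.2  0.1] [ 93.  96. 112.]
   90 x on z=25: [91.9  0.2] x on z=-25 [71.4  0.1] [103. 140. 148.]
   91 x on z=25: [91.3  0.2] x on z=-25 [70.7  0.1] [106. 173. 188.]
   92 x on z=25: [90.7  0.2] x on z=-25 [69.9  0.1] [106. 186. 220.]
   93 x on z=25: [90.1  0.2] x on z=-25 [69.2  0.1] [105. 185. 233.]
   94 x on z=25: [89.5  0.2] x on z=-25 [68.4  0.1] [105. 185. 237.]
   101 x on z=25: [85.2  0.2] x on z=-25 [62.9  0.1] [109. 123. 231.]
   102 x on z=25: [84.6  0.2] x on z=-25 [62.1  0.1] [135.  38. 209.]
   103 x on z=25: [83.9  0.2] x on z=-25 [61.3  0.1] [ 13.  77. 240.]
   105 x on z=25: [82.7  0.2] x on z=-25 [59.7  0.1] [ 21. 133. 252.]
   106 x on z=25: [82.   0.2] 
[... 2413 characters left out ...]
 74. 241.]
   171 x on z=25: [33.9 50.9] x on z=-25 [-2.2 64.5] [ 18.  88. 233.]
   172 x on z=25: [33.1 51. ] x on z=-25 [-3.3 64.6] [ 17.  99. 221.]
   173 x on z=25: [32.2 51.2] x on z=-25 [-4.4 64.8] [ 17. 106. 216.]
 row 170 sat [153, 149, 150, 152, 152, 151, 149, 152, 154, 153, 154, 151, 139, 108, 62, 34, 26, 31, 43, 41, 37, 38, 44, 47, 48, 41, 45, 45, 47]
 row 185 sat [134, 156, 155, 152, 150, 154, 153, 155, 152, 156, 156, 155, 155, 153, 152, 142, 118, 77, 51, 46, 43, 46, 45, 43, 42, 41, 40, 44, 48]
 row 200 sat [70, 58, 76, 132, 156, 156, 150, 150, 153, 155, 151, 156, 157, 155, 155, 154, 150, 148, 132, 102, 67, 48, 46, 44, 44, 46, 46, 46, 46]
37.2 [578.8 137.8 183.9] [-0.3  0.   0.1]
```

Both bars' far edges lie on the same line (rows 154 and 155 at the top, 121 at the bottom), so both are on the floor and against the stop. The gripper is clear, so I hand in.

```bash
python3 -c "
from plant import bot
print(bot.close_job())"
```

```text
the job is handed in; nothing more can be done
None
```

The job is handed in at about 37 of 51 s: my last measurements put the thin parallel home in the 8 mm slot and the thick one home in the 14 mm slot, both released with the gripper clear, but no verdict came back, and I viewed 11 pictures where 10 were allowed.

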